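# Tidy the turning bench

### The arm

A 7-joint arm with a two-finger parallel gripper is mounted at the origin on the work surface. World frame = base frame: x ahead of the robot, y to its left, z up, the work surface at z = 0. Lengths are in m, angles in rad, forces in N, time in s.
With the tool pointing down it reaches from about 0.425 to 0.925 m from the base axis. Payload 6.8 kg.
Tool frame: the origin (TCP) lies on the front face of the gripper's body, between the roots of the fingers; the fingertips stand 73 mm ahead of it and the grasp point (between the pads) lies 54 mm ahead of it (env.nose_length is the distance from the TCP to the fingertips, in m); z points along the fingers, y is the direction in which the jaws open and shut (so a half turn about z gives the same grasp; the last joint's range is limited). The gripper opens to 85 mm and grips with 20 to 120 N. Pads are 22 mm wide; open, the fingers measure 114 mm over their backs; the gripper's body (76 mm by 85 mm) begins 54 mm behind the grasp point. The pads swing forward as they close: fully open they stand 13 mm farther back than shut.
Start: joints at [-1.227, 0.477, 0.022, 1.555, -0.011, 1.109, -0.083], TCP at [0.295, 0.607, 0.304] pointing down, gripper open.
Joint ranges: [-2.96, 2.96], [-0.34, 2.1], [-1.41, 1.46], [0.24, 2.44], [-1.37, 4.51], [0.17, 1.92], [-2.96, 2.96]. Speed limits (rad/s): [2.39, 2.39, 3.14, 3.14, 3.14, 3.14, 3.14].

### API

Orientations are given as a unit quaternion [w, x, y, z].
In Python, from cell import env, kin, camera, calibration, job gives the robot as it stands. The module is installed in compiled form; this text tells all that it offers. Calls block until the motion is done:
- env.reach(position, orientation): joint-space move of the TCP to a pose.
- env.movel(position, velocity=0.15, rot=None, stop_force=None): straight line of the TCP; rot=None keeps the orientation; velocity is the mean speed in m/s. With stop_force (N) it stops when the force on the tool has changed by that much, and returns True; else False.
- env.goto_joints(angles): joint-space move.
- env.grip(opening, f_grip=None): finger opening in m; f_grip is the grip in N (None keeps the last); returns when the fingers have stopped.
- env.dwell(seconds).
- kin.inverse_kinematics(position, orientation): joint angles nearest the present ones, or None.
- env.get_state(): the state.
- camera(name): name is "scene" or "top"; returns (picture, depth): 480x640x3 uint8, blue, green, red; 480x640 float32, m along the optical axis (not along the pixel's ray), 0 where there is no reading.
- calibration(name): a dict with "fx", "fy", "cx", "cy" (pixels), "rvec" (rotation vector, rad) and "tvec" (3), from world to camera coordinates, as OpenCV has them. Camera axes: x right, y down, z forward; pixel columns grow to the right and rows downward; lengths in m; the calibration is good to about 2 mm. A picture is of the moment at which its call begins. calibration takes no time and is no camera call.
A pose or a line that the arm cannot do raises env.PlanningError and nothing moves.
- job.job_done(): hands the job in, once; it reports no verdict.
The state is a dict: "time": time; "qpos": joint angles; "joint_velocities": joint speeds; "joint_torque": joint torques, N m; "tcp_pos": TCP position; "orientation": TCP orientation; "force": force on the tool from outside, world axes, zero at the start; "torque": the same for the moment, N m; "opening": finger opening in m.
Only numpy, scipy, OpenCV 4.12 (cv2) and the standard library are available. Lean on these libraries where they do the work, as an engineer would, in place of code of your own. Each camera call takes 0.05 s, during which the arm holds its last target. There are 200 camera calls.

### The job

Tidy the bench by the lathe: lay the two reddish turned wooden pieces in the pale wooden tray and the spanner in the blue metal box, each lying flat on the floor of its box and set down rather than dropped, and hang the ear defenders upright over the bar of the rail by their headband, one cup on either side. Leave everything else on the bench where it is.

Things in the scene. Friction and masses are not known exactly. Their poses are not given: they have to be found in the camera images.
- spindle_a: Reddish-brown turned wooden piece, 130 mm long, 60 g: a 26 x 26 x 26 mm square block at each end and a turned round middle between them (necks next to the end blocks). It lies along its own x axis. Its middle 34 mm is a plain cylinder 20 mm in diameter, to be gripped across y; the axis runs 13 mm above the underside. Origin: centre of the underside as it lies at the start.
- spindle_a_mid (a point): Centre of the first turned piece, on its axis, half-way along, 13 mm above the underside.
- spindle_b: Reddish-brown turned wooden piece, 130 mm long, 60 g: a 26 x 26 x 26 mm square block at each end and a turned round middle between them (raised beads near the ends). It lies along its own x axis. Its middle 34 mm is a plain cylinder 20 mm in diameter, to be gripped across y; the axis runs 13 mm above the underside. Origin: centre of the underside as it lies at the start.
- spindle_b_mid (a point): Centre of the second turned piece, on its axis, half-way along, 13 mm above the underside.
- wrench: Flat steel spanner, 150 mm long, 130 g, lying flat along its own x axis: 32 mm ring at -x, 38 mm wide open jaw at +x, shank 17 mm wide (y) and 7 mm thick between. Origin: centre of the underside, on the shank, near the centre of mass.
- muffs: Rigid ear defenders standing on two yellow cups, 250 g: 170 wide (own x), 66 deep (y), 162 mm high. A black pad block 60 (x) x 26 (y) x 24 (z) mm tops the headband: grip its y faces, 138 to 162 mm above the origin. The arch below is open along y: the gap between the cups is 76 mm wide in x. Origin: between the cups, level with their undersides; z up.
- muffs_pad (a point): Centre of the underside of the ear defenders' padded block, 138 mm above the muffs' origin: this flat face rests on the bar when they hang.
- rail: Fixed steel hanging rail: a round horizontal bar 16 mm in diameter and 220 mm long along its own y, on a post at each end (70 mm wide feet); nothing rises above the bar. Origin: on the bench under the middle of the bar; top of the bar 170 mm above it.
- rail_mid (a point): Middle of the rail's bar, on its axis, 162 mm above the bench.
- wood_tray: Open pale wooden tray for turned pieces, 180 mm (own x) x 150 mm (own y) x 50 mm high, walls and floor 6 mm thick, fixed to the bench. Origin: centre of its underside, on the bench, so that the inner floor is 6 mm above the origin and the rim 50 mm. It may change places with the other box.
- tool_bin: Open blue painted metal box for tools, 180 mm (own x) x 150 mm (own y) x 50 mm high, walls and floor 6 mm thick, fixed to the bench. Origin: centre of its underside, on the bench, so that the inner floor is 6 mm above the origin and the rim 50 mm. It may change places with the other box.
- tin: Bystander: closed brass-coloured tin, 68 mm in diameter, 60 mm high; origin at the centre of its underside.
- rough_block: Bystander: pale unturned square block, 140 x 36 x 36 mm, lying along own x; origin at the centre of its underside. It stays on the bench.
- sanding_block: Bystander: brown cork sanding block, 90 x 40 x 30 mm, lying along own x; origin at the centre of its underside.
- mug: Bystander: blue mug, 76 mm in diameter, 90 mm high, handle at own +y; origin at the centre of its underside.
- glue: Bystander: white bottle with orange cap, 60 mm in diameter, 160 mm high; origin at the centre of its underside.
Mind the look-alikes: they are no part of the job. Leave any green or yellow look-alike of the spindle_a alone. What is shaped like the muffs but pink is not meant.

How it is judged:
At the end, for the whole second after the job is handed in: At rest: both turned pieces in the wooden tray, the spanner in the blue box, centres inside the walls and under 30 mm above its underside, level within 0.2 rad; ear defenders on the bar, pad centre within 30 mm of its line and 100 mm of its middle, upright within 0.35 rad (x of spindle_a_mid in the frame of wood_tray between -0.081 and 0.081 m and y of spindle_a_mid in the frame of wood_tray between -0.066 and 0.066 m and z of each of spindle_a_mid, spindle_b_mid in the frame of wood_tray below 0.03 m and angle between spindle_a's own x axis and vertical between 1.37 and 1.77 rad and linear speed of each of spindle_a, spindle_b, wrench below 0.03 m/s and x of spindle_b_mid in the frame of wood_tray between -0.081 and 0.081 m and y of spindle_b_mid in the frame of wood_tray between -0.066 and 0.066 m and angle between spindle_b's own x axis and vertical between 1.37 and 1.77 rad and x of wrench in the frame of tool_bin between -0.081 and 0.081 m and y of wrench in the frame of tool_bin between -0.066 and 0.066 m and z of wrench in the frame of tool_bin below 0.03 m and angle between wrench's own x axis and vertical between 1.37 and 1.77 rad and x of muffs_pad in the frame of rail between -0.03 and 0.03 m and y of muffs_pad in the frame of rail between -0.1 and 0.1 m and z of muffs_pad in the frame of rail between 0.16 and 0.185 m and angle between muffs's own z axis and vertical below 0.35 rad and linear speed of muffs below 0.05 m/s and contact force between muffs and rail above 0.5 N); the robot touches nothing.
It fails at once if the first turned piece is dropped or thrown into a box (faster than 0.8 m/s inside it) (linear speed of spindle_a above 0.8 m/s and ((x of spindle_a_mid in the frame of wood_tray between -0.084 and 0.084 m and y of spindle_a_mid in the frame of wood_tray between -0.069 and 0.069 m and z of spindle_a_mid in the frame of wood_tray below 0.055 m) or (x of spindle_a_mid in the frame of tool_bin between -0.084 and 0.084 m and y of spindle_a_mid in the frame of tool_bin between -0.069 and 0.069 m and z of spindle_a_mid in the frame of tool_bin below 0.055 m))).
It fails at once if the second turned piece is dropped or thrown into a box (faster than 0.8 m/s inside it) (linear speed of spindle_b above 0.8 m/s and ((x of spindle_b_mid in the frame of wood_tray between -0.084 and 0.084 m and y of spindle_b_mid in the frame of wood_tray between -0.069 and 0.069 m and z of spindle_b_mid in the frame of wood_tray below 0.055 m) or (x of spindle_b_mid in the frame of tool_bin between -0.084 and 0.084 m and y of spindle_b_mid in the frame of tool_bin between -0.069 and 0.069 m and z of spindle_b_mid in the frame of tool_bin below 0.055 m))).
It fails at once if the spanner is dropped or thrown into a box (faster than 0.8 m/s inside it) (linear speed of wrench above 0.8 m/s and ((x of wrench in the frame of wood_tray between -0.084 and 0.084 m and y of wrench in the frame of wood_tray between -0.069 and 0.069 m and z of wrench in the frame of wood_tray below 0.055 m) or (x of wrench in the frame of tool_bin between -0.084 and 0.084 m and y of wrench in the frame of tool_bin between -0.069 and 0.069 m and z of wrench in the frame of tool_bin below 0.055 m))).
It fails at once if a bystander (tin, rough block, sanding block, mug, glue bottle) is shifted by more than 30 mm (distance of any of tin, rough_block, sanding_block, mug, glue from where it was at the start of the episode above 0.03 m).
It also fails if it takes over 72 s, if anything falls off the work surface, if the arm or the gripper's body presses on something with over 40 N, if the wrist force passes 120 N, or if a joint passes its speed limit or range.

## Working session

There is one attempt and no reset: what is moved stays moved. The work goes in short steps, each a Python script; the robot and the scene stay as the last script left them, time stands still between calls to the robot, and variables do not carry over. Pictures are saved under pics/ and viewed, about 8 in all and at most 12, crops included, and the job is handed in when it is done.

```bash
mkdir -p pics; ls; python3 - <<'E'
from cell import env,camera,calibration
import numpy as np,cv2
for n in("top","scene"):
    p,d=camera(n);np.savez(f"{n}0.npz",p=p,d=d);cv2.imwrite(f"pics/{n}0.png",p);print(calibration(n))
print(env.get_state()["tcp_pos"],env.get_state()["orientation"],env.get_state()["time"])
E
```

```text
pics
{'fx': 490.1496981137041, 'fy': 490.1496981137041, 'cx': 323.4811459266601, 'cy': 249.16948473517567, 'rvec': array([ 2.16780253, -2.20647318,  0.05049316]), 'tvec': array([-0.00572717,  0.45576684,  1.33073819])}
{'fx': 439.7437717331199, 'fy': 439.7437717331199, 'cx': 329.9399385842009, 'cy': 239.43064833048936, 'rvec': array([ 0.87905852,  2.72845825, -0.77014552]), 'tvec': array([ 0.39966075, -0.13035932,  1.46737821])}
[0.29453997 0.60689367 0.3030434 ] [-1.30358294e-04  2.24018229e-01  9.74584613e-01 -8.04571685e-04] 0.1
```

View pics/top0.png

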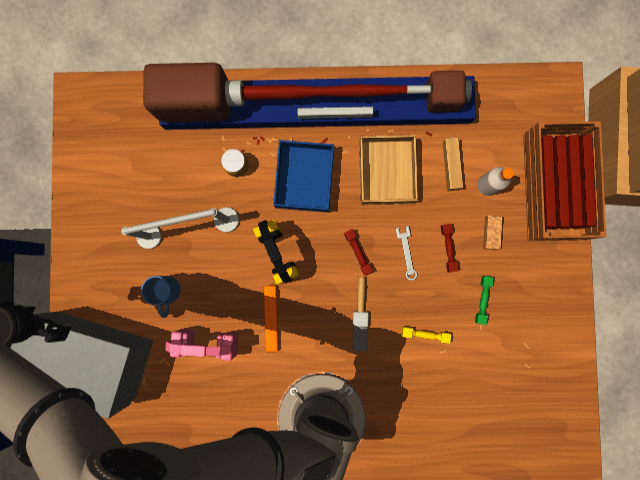

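View pics/scene0.png

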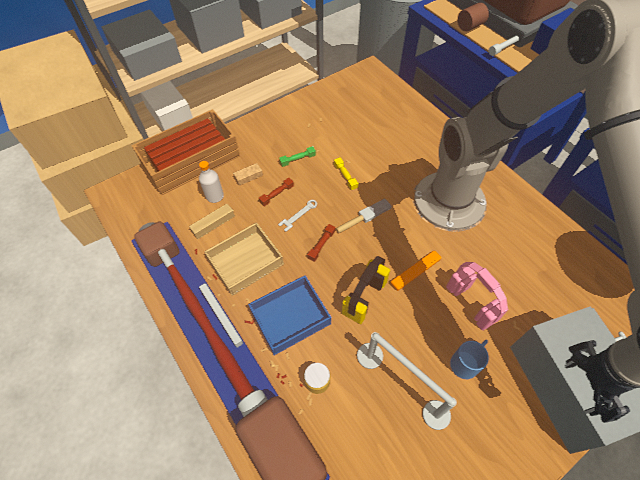

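Top view: the reddish pieces are at (360,252) and (450,247), with the green (485,300) and yellow (427,335) ones as look-alikes. The dark red bars in the crate at (570,180) are not described in the task. The spanner is at (406,252). The black and yellow muffs are at (275,250); the pink ones at (200,345) are not meant. The rail runs from (125,232) to (225,212), the blue box is at (305,175) and the pale tray at (390,170). I'll measure these and take one enlarged crop.

```bash
cat > h.py <<'E'
import numpy as np,cv2
from cell import env,kin,camera,calibration,job
from scipy.spatial.transform import Rotation as R
def cloud(n,d):
    c=calibration(n);v,u=np.mgrid[:480,:640]
    P=np.stack([(u-c["cx"])/c["fx"]*d,(v-c["cy"])/c["fy"]*d,d],-1)
    M=cv2.Rodrigues(c["rvec"])[0]
    return (P-c["tvec"])@M
def rect(pts):
    (cx,cy),(w,h),a=cv2.minAreaRect((pts[:,:2]*1000).astype(np.float32))
    if w<h: w,h,a=h,w,a+90
    return np.round([cx/1000,cy/1000,w/1000,h/1000],4),round((a+90)%180-90,1)  # angle of long axis, deg
def quat(yaw): # tool down, jaws (y) opening along direction yaw (rad) in world
    y=np.array([np.cos(yaw),np.sin(yaw),0]);z=np.array([0,0,-1.]);x=np.cross(y,z)
    q=R.from_matrix(np.stack([x,y,z],1)).as_quat();return q[[3,0,1,2]]
E
cat > meas.py <<'E'
from h import *
import sys
boxes={'A':(340,225,380,280),'B':(436,218,464,276),'W':(390,218,422,285),'M':(245,215,305,290),'rail':(115,200,245,252),'blue':(268,135,340,216),'tray':(355,130,426,208)}
def run(n,p,d,boxes,img=True):
    C=cloud(n,d);hsv=cv2.cvtColor(p,cv2.COLOR_BGR2HSV);H,S,V=hsv[...,0].astype(int),hsv[...,1],hsv[...,2];Z=C[...,2]
    for k,(a,b,c,e) in boxes.items():
        B=np.zeros(Z.shape,bool);B[b:e,a:c]=1;B&=d>0
        if k in'AB': m=B&(Z>.006)&((H<8)|(H>172))&(S>120)
        elif k=='W': m=B&(S<60)&(V>110)&(Z<.03)
        elif k=='M': m=B&(Z>.150)
        elif k=='rail': m=B&(Z>.155)
        else: m=B&(Z>.042)&(Z<.06)
        q=C[m]
        if len(q)<10: print(k,'few',len(q));continue
        print(k,len(q),rect(q),'med',np.round(np.median(q,0),4),'z5-95',np.round(np.percentile(q[:,2],[5,95]),3))
if __name__=="__main__":
    f=np.load("top0.npz");run("top",f["p"],f["d"],boxes)
    C=cloud("top",f["d"]);Z=C[...,2]
    print('bench z',np.median(Z[300:400,530:580]),'pad col',[(u,v,*np.round(C[v,u],3)) for u,v in((275,250),(268,228),(285,272))])
    cv2.imwrite("pics/crop.png",cv2.resize(f["p"][205:295,235:475],None,fx=3.3,fy=3.3,interpolation=cv2.INTER_CUBIC))
    S=np.load("scene0.npz");C=cloud("scene",S["d"]);Z=C[...,2];p=S["p"];hsv=cv2.cvtColor(p,cv2.COLOR_BGR2HSV)
    X,Y=C[...,0],C[...,1]
    red=((hsv[...,0]<8)|(hsv[...,0]>172))&(hsv[...,1]>120)&(Z>.006)&(Z<.05)&(X<.62)&(X>.3)
    n,L,st,_=cv2.connectedComponentsWithStats(red.astype(np.uint8))
    for i in range(1,n):
        if st[i,4]>60: print('scene red',st[i],rect(C[L==i]))
    for nm,m in(('muff',(Z>.15)&(Z<.19)&(X>.3)&(X<.6)&(Y<.2)&(Y>.0)),('rail',(Z>.155)&(Z<.19)&(X>.3)&(Y>.2)&(Y<.55)&(X<.7)),):
        print(nm,m.sum(),rect(C[m]),np.median(C[m],0))
E
python3 meas.py
```

```text
A 377 (array([ 0.4458, -0.1077,  0.1285,  0.0256]), 24.5) med [ 0.4459 -0.1078  0.0231] z5-95 [0.017 0.03 ]
B 392 (array([ 0.4539, -0.3567,  0.1276,  0.027 ]), 7.0) med [ 0.4536 -0.355   0.0228] z5-95 [0.014 0.029]
W 351 (array([ 0.4417, -0.244 ,  0.1455,  0.0367]), 10.7) med [ 0.4468 -0.2426  0.0072] z5-95 [0.002 0.012]
M 381 (array([0.4485, 0.1115, 0.1052, 0.0262]), 22.5) med [0.4473 0.1103 0.1602] z5-95 [0.151 0.165]
rail 653 (array([0.5216, 0.3626, 0.2397, 0.0198]), -79.0) med [0.5219 0.3599 0.168 ] z5-95 [0.161 0.173]
blue 575 (array([0.6553, 0.0365, 0.1808, 0.1499]), -5.7) med [0.6584 0.0387 0.0493] z5-95 [0.044 0.053]
tray 607 (array([ 0.668 , -0.1928,  0.1811,  0.1505]), 0.1) med [ 0.6681 -0.1963  0.0491] z5-95 [0.044 0.054]
bench z 0.00017909866400960607 pad col [(275, 250, np.float64(0.447), np.float64(0.103), np.float64(0.159)), (268, 228, np.float64(0.509), np.float64(0.129), np.float64(0.083)), (285, 272, np.float64(0.393), np.float64(0.081), np.float64(0.145))]
scene red [308 237  19  24  82] (array([ 0.4705, -0.0992,  0.0854,  0.0243]), 27.8)
muff 314 (array([0.452 , 0.1114, 0.1039, 0.0265]), 22.2) [0.45541805 0.11346904 0.16086448]
rail 771 (array([0.5246, 0.3621, 0.2386, 0.0201]), -78.9) [0.52428863 0.37064497 0.16841759]
```

View pics/crop.png

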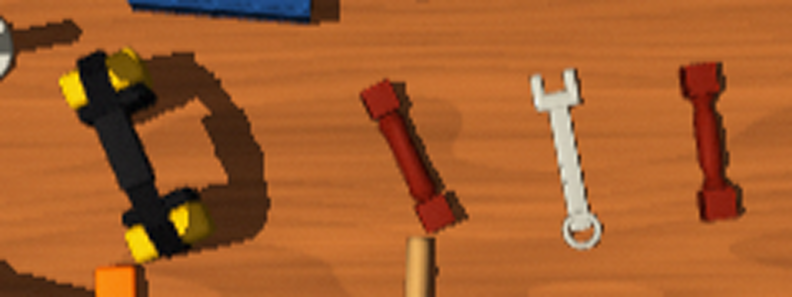

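The crop confirms the targets. Both dark red pieces measure 130 x 26 mm, the spanner is the steel one with its jaw towards +x, and the muffs are the black and yellow ones. The heights and sizes agree with those given. I'll start with the muffs, after checking IK for every waypoint.

```bash
cat >> h.py <<'E'
def best(p,yawdeg):
    q0=np.array(env.get_state()["qpos"]);o=[]
    for s in(0,180):
        Q=quat(np.radians(yawdeg+s));j=kin.inverse_kinematics(list(p),Q)
        if j is not None: o.append((np.abs(np.array(j)-q0).max(),Q))
    return min(o,key=lambda t:t[0])[1] if o else None
def st(tag=''):
    s=env.get_state();print(tag,round(s["time"],1),np.round(s["tcp_pos"],4),'F',np.round(s["force"],1),'op',round(s["opening"],4));return s
E
python3 - <<'E'
from h import *
for n,p,y in[('m',(.45,.1115,.30),112.4),('m',(.45,.1115,.215),112.4),('mh',(.45,.1115,.41),112.4),('r',(.523,.3624,.41),101),('r',(.523,.3624,.247),101),('A',(.446,-.108,.2),114.5),('A',(.446,-.108,.076),114.5),('B',(.454,-.356,.076),97),('W',(.442,-.244,.074),100.7),('t',(.668,-.225,.08),90),('t',(.668,-.16,.2),90),('b',(.655,.0365,.08),84.3)]:
    q=best(p,y);print(n,p,None if q is None else np.round(q,2))
p=(.45,.1115,.30);q=best(p,112.4)
env.reach(list(p),q);st('above')
env.movel([.45,.1115,.215],.15,stop_force=8);st('down')
env.grip(.0,60);st('grip')
env.movel([.45,.1115,.41],.2);st('up')
p,d=camera("top");cv2.imwrite("pics/m1.png",p[150:330,100:400].repeat(2,0).repeat(2,1))
E
```

```text
m (0.45, 0.1115, 0.3) [0.   0.98 0.19 0.  ]
m (0.45, 0.1115, 0.215) [0.   0.98 0.19 0.  ]
mh (0.45, 0.1115, 0.41) [0.   0.98 0.19 0.  ]
r (0.523, 0.3624, 0.41) [ 0.  -0.1  1.   0. ]
r (0.523, 0.3624, 0.247) [ 0.  -0.1  1.   0. ]
A (0.446, -0.108, 0.2) [0.   0.98 0.21 0.  ]
A (0.446, -0.108, 0.076) [0.   0.98 0.21 0.  ]
B (0.454, -0.356, 0.076) [0.   1.   0.06 0.  ]
W (0.442, -0.244, 0.074) [0.   1.   0.09 0.  ]
t (0.668, -0.225, 0.08) [ 0.  1. -0.  0.]
t (0.668, -0.16, 0.2) [ 0.  1. -0.  0.]
b (0.655, 0.0365, 0.08) [ 0.    1.   -0.05  0.  ]
above 2.0 [0.4502 0.1125 0.3001] F [ 0.5 -0.4  0.5] op 0.0857
down 2.7 [0.4505 0.1117 0.2154] F [ 0.3 -0.2  0.3] op 0.0854
grip 3.3 [0.4501 0.1119 0.2155] F [-2.3  0.7  5.4] op 0.0248
up 4.4 [0.4493 0.1113 0.4088] F [-0.1  0.  -3.6] op 0.025
```

Gripped at 25 mm, and the wrist carries their weight. On to the rail.

```bash
python3 - <<'E'
from h import *
x,y=.523,.3624
q=best((x,y,.41),101)
env.movel([x,y,.41],.2,rot=q);env.dwell(.3);st('over')
p,d=camera("scene");cv2.imwrite("pics/m2.png",p[200:480,280:580].repeat(2,0).repeat(2,1))
hit=env.movel([x,y,.262],.2,stop_force=8);st(f'near {hit}')
hit2=env.movel([x,y,.240],.03,stop_force=4);st(f'set {hit2}')
E
```

```text
over 6.2 [0.523  0.362  0.4103] F [ 0.6 -0.4 -2.9] op 0.0246
near False 7.2 [0.5238 0.3627 0.2632] F [ 0.3 -0.4 -2.8] op 0.0247
set True 7.7 [0.523  0.3625 0.2474] F [-0.4 -0.3  5. ] op 0.0247
```

View pics/m2.png

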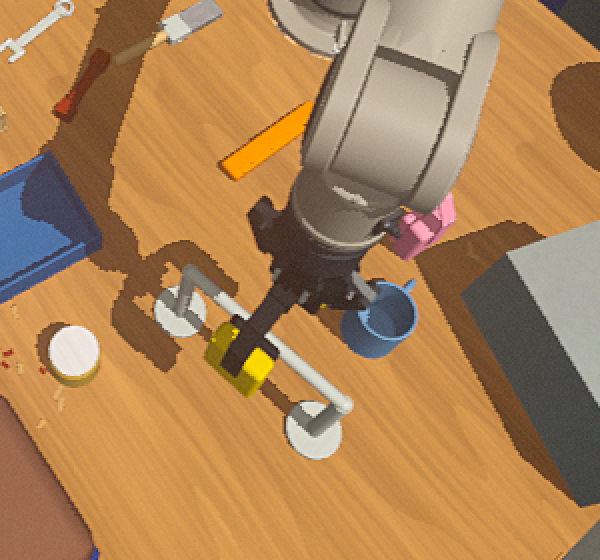

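The picture was taken above the bar, with the muffs held level across it and clear of the mug (crop px 380,320). Contact came at TCP z = 0.2474, against 0.247 expected. I'll release and then pick spindle A.

```bash
cat >> h.py <<'E'
def pick(x,y,yaw,pre,zlow,f=40,h=.2):
    env.grip(pre);env.reach([x,y,h],best((x,y,h),yaw))
    env.movel([x,y,zlow+.012],.2)
    hit=env.movel([x,y,zlow],.03,stop_force=6);s=st(f'low hit={hit}')
    if hit: env.movel([x,y,s["tcp_pos"][2]+.003],.05)
    env.grip(0,f);st('grip');env.movel([x,y,h],.2);return st('up')
def place(x,y,yaw,zlow,rel,h=.2):
    env.movel([x,y,h],.3,rot=best((x,y,h),yaw))
    env.movel([x,y,zlow+.02],.2);hit=env.movel([x,y,zlow],.04,stop_force=4);st(f'set hit={hit}')
    env.grip(rel);env.movel([x,y,h],.2);st('away')
E
python3 - <<'E'
from h import *
env.grip(.06);env.dwell(.2);st('rel')
env.movel([.523,.3624,.40],.2);st('clear')
p,d=camera("scene");cv2.imwrite("pics/m3.png",p[200:480,280:580].repeat(2,0).repeat(2,1))
env.reach([.446,-.108,.25],best((.446,-.108,.25),114.5));st('overA')
p,d=camera("top");np.savez("top1.npz",p=p,d=d)
pick(.446,-.108,114.5,.045,.075)
E
```

```text
rel 8.3 [0.5222 0.3621 0.2462] F [-0.4 -0.4 -0.6] op 0.06
clear 9.2 [0.5224 0.3622 0.3987] F [-0.3  0.6 -0.6] op 0.0598
overA 11.1 [ 0.4468 -0.1073  0.2502] F [ 0.3 -0.2 -0.1] op 0.0597
low hit=False 13.0 [ 0.4459 -0.1081  0.0749] F [ 0.4 -0.1  0.1] op 0.0451
grip 13.4 [ 0.4461 -0.1081  0.0752] F [-0.1  0.1  4.6] op 0.0186
up 14.2 [ 0.4455 -0.1075  0.1993] F [-0.7 -0.5 -1. ] op 0.0185
```

View pics/m3.png

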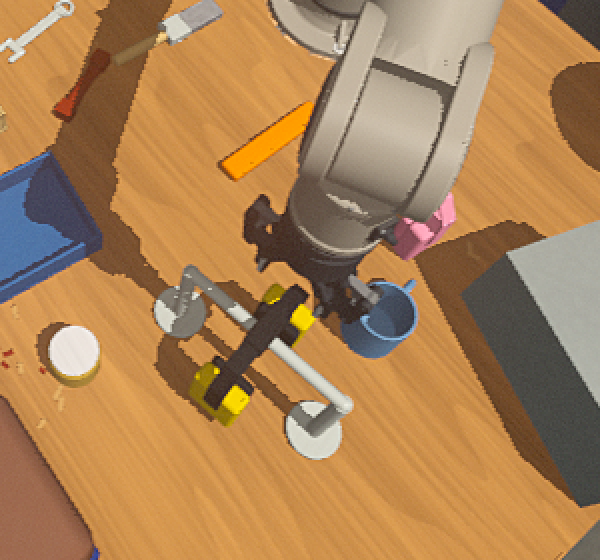

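The muffs hang over the bar, one cup on each side, and spindle A is held at about 19 mm opening. Next: place A in the tray, then pick and place B.

```bash
python3 - <<'E'
from h import *
place(.668,-.16,90.1,.078,.04)
env.reach([.454,-.3562,.2],best((.454,-.3562,.2),97))
s=pick(.454,-.3562,97,.045,.075)
if s["opening"]>.015: place(.668,-.226,90.1,.078,.04)
env.reach([.442,-.244,.25],best((.442,-.244,.25),100.7))
p,d=camera("top");np.savez("top2.npz",p=p,d=d);cv2.imwrite("pics/t2.png",p[120:300,230:480].repeat(3,0).repeat(3,1))
p,d=camera("scene");np.savez("scene2.npz",p=p,d=d)
E
```

```text
set hit=True 16.2 [ 0.6681 -0.1598  0.0806] F [1.3 0.2 1. ] op 0.0185
away 17.3 [ 0.6675 -0.1588  0.1987] F [-0.3 -0.4  0.1] op 0.0399
low hit=False 20.1 [ 0.454  -0.3562  0.075 ] F [0.6 0.7 1. ] op 0.0448
grip 20.5 [ 0.4541 -0.3563  0.0753] F [-1.3  0.5  3.4] op 0.0182
up 21.2 [ 0.4537 -0.3555  0.199 ] F [ 0.1 -0.2 -1.2] op 0.0186
set hit=True 23.3 [ 0.6683 -0.2259  0.081 ] F [ 0.1 -0.1  2.5] op 0.0183
away 24.4 [ 0.6675 -0.2256  0.1987] F [-0.3  1.6 -0.7] op 0.0397
```

View pics/t2.png

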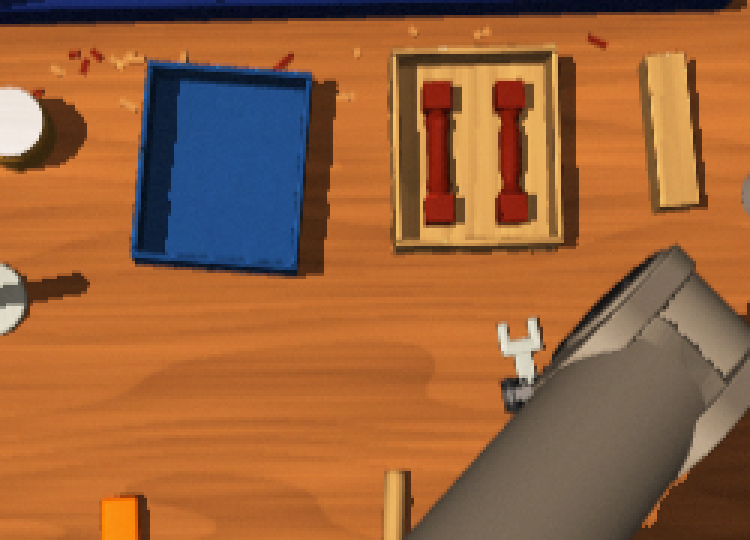

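Both turned pieces lie side by side on the tray floor at crop px (437,150) and (511,150). Now the spanner.

```bash
python3 - <<'E'
from h import *
s=pick(.442,-.244,100.7,.032,.069,f=60)
env.dwell(.2);st()
p,d=camera("scene");cv2.imwrite("pics/w.png",p[140:340,220:420].repeat(3,0).repeat(3,1))
E
```

```text
low hit=True 27.1 [ 0.4428 -0.2442  0.0721] F [-1.7  2.8  9.6] op 0.0323
grip 27.7 [ 0.442  -0.2439  0.0752] F [-0.8  1.4  4.9] op 0.0147
up 28.5 [ 0.4416 -0.2433  0.1991] F [ 0.6  0.7 -1.8] op 0.0142
 28.7 [ 0.4414 -0.2438  0.1989] F [ 0.1  0.1 -1.3] op 0.0145
```

View pics/w.png

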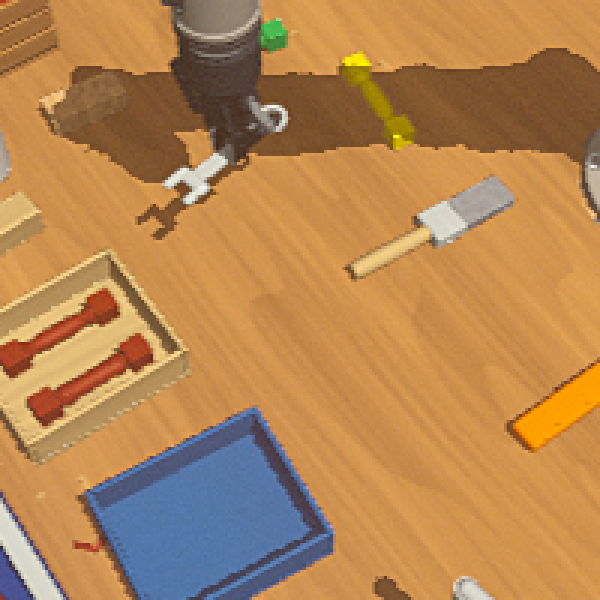

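The spanner is held level near its middle, so it goes into the blue box.

```bash
python3 - <<'E'
from h import *
place(.6553,.0365,84.3,.076,.035)
env.reach([.5,-.3,.35],best((.5,-.3,.35),90));env.dwell(.3);st('parked')
p,d=camera("top");np.savez("top3.npz",p=p,d=d);cv2.imwrite("pics/t3.png",p[110:300,100:520].repeat(2,0)[:, :].repeat(2,1)[:, :800])
from meas import run
run("top",p,d,{'A':(365,140,392,205),'B':(392,140,417,205),'W':(280,142,330,210),'M':(130,180,240,280)})
E
```

```text
set hit=True 31.1 [0.6558 0.0366 0.0813] F [-0.7 -0.3  6.3] op 0.0143
away 32.2 [0.6546 0.0369 0.1989] F [ 0.1 -0.2 -0.1] op 0.0349
parked 34.0 [ 0.5004 -0.2994  0.3497] F [0.4 0.5 0.3] op 0.0353
A 375 (array([ 0.6668, -0.1606,  0.1309,  0.0251]), -0.2) med [ 0.6691 -0.1598  0.0297] z5-95 [0.023 0.035]
B 360 (array([ 0.6668, -0.226 ,  0.1272,  0.026 ]), -0.2) med [ 0.6675 -0.2258  0.0297] z5-95 [0.022 0.035]
W 369 (array([0.6562, 0.0342, 0.1511, 0.0367]), -4.5) med [0.6614 0.0366 0.0126] z5-95 [0.008 0.018]
M 1171 (array([0.522 , 0.3519, 0.1758, 0.142 ]), 63.8) med [0.5219 0.356  0.1729] z5-95 [0.161 0.196]
```

View pics/t3.png

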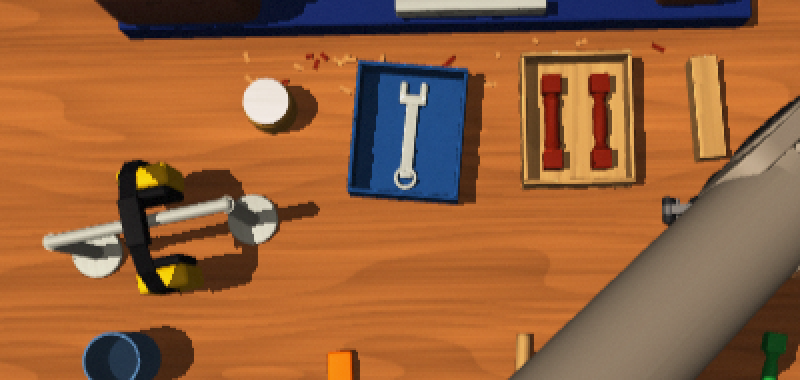

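```bash
python3 - <<'E'
from h import *
f=np.load("top3.npz");C=cloud("top",f["d"]);r=C[200:262,155:200];m=(r[...,2]>.18)
print(rect(r[m]),np.percentile(r[m][:,2],[5,50,95]))
job.job_done()
E
```

```text
(array([0.4365, 0.1946, 0.4496, 0.0936]), 63.7) [0.18155434 0.19179885 0.1975423 ]
the job is handed in; nothing more can be done
```

I tidied the bench and handed the job in at about 34 s of the 72 s allowed; no verdict was reported.

What the last top picture and its depth showed:
- **Ear defenders:** They hang upright over the bar, with one cup on each side. They touched the bar at the expected height (tool point at 0.247 m), and the top of the pad reads about 0.19–0.198 m, where 0.194 m would be right.
- **Turned pieces:** Both lie flat on the floor of the pale tray, 33 mm either side of its middle. Their median top height of 30 mm fits lying flat.
- **Spanner:** It lies flat in the blue box, about 2–3 mm from the middle, with its top at 13 mm.
- **Everything else:** The tin, mug, rough block and look-alikes that were in view look unmoved by eye. The arm hid the sanding block and glue bottle in that picture, so I did not re-check them. No path came near them, and the wrist force readings stayed small.

One check failed: my last fit of the muffs' outline gave a meaningless 450 mm length. Stray depth points had got into the mask, so I relied on the picture, the contact height and the pad height instead.

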